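Make up the staining tray

TASK

Make up the staining tray: stand the red, the blue and the green dropper bottle each in the round pocket of its own colour, and the yellow carton that stands among them in the rectangular yellow pocket, all upright and right down on the pocket floor. The yellow dropper bottle and the mint-green carton do not belong to the set: leave them standing where they are. Do not tip anything over.

Things in the scene. Friction and masses are not known exactly. Their poses are not given: they have to be found in the camera images.
- red_bottle_centre (a point): small white dropper bottle with red label band, red screw cap and pointed red tip, standing upright, loose, about 60 g. Round body 34 mm in diameter from the foot to about 50 mm up, tapering to a shoulder at 69 mm; collar and tip above, 100 mm tall in all. This point is on its axis, 50 mm above its foot; z points up along the bottle.
- blue_bottle_centre (a point): small white dropper bottle with blue label band, blue screw cap and pointed blue tip, standing upright, loose, about 60 g. Round body 37 mm in diameter from the foot to about 50 mm up, tapering to a shoulder at 69 mm; collar and tip above, 100 mm tall in all. This point is on its axis, 50 mm above its foot; z points up along the bottle.
- green_bottle_centre (a point): small white dropper bottle with green label band, green screw cap and pointed green tip, standing upright, loose, about 60 g. Round body 39 mm in diameter from the foot to about 50 mm up, tapering to a shoulder at 69 mm; collar and tip above, 100 mm tall in all. This point is on its axis, 50 mm above its foot; z points up along the bottle.
- yellow_carton_centre (a point): yellow cardboard carton with a red band, a plain box standing upright among the bottles, loose, about 90 g (the cartons at the far right by the tube rack are mere background): 50 mm along its x, 55 mm along its y, 70 mm tall. This point is its centre, 35 mm above its underside; z points up.
- yellow_bottle_centre (a point): the look-alike bottle: white dropper bottle with yellow label, cap and tip, standing upright, 32 mm in diameter, 100 mm tall, loose. Not part of the set; it stays where it stands. This point is on its axis, 50 mm above its foot.
- mint_carton_centre (a point): the look-alike carton: pale mint-green cardboard carton with a blue band, 45 mm along its x, 50 mm along its y, 95 mm tall, standing upright among the bottles, loose. Not part of the set; it stays where it stands. This point is its centre, 47.5 mm above its underside. Between the six upright things only flat objects lie (pen, forceps, under 15 mm high); drawer cabinets nearly 0.4 m tall stand behind, with fronts from about x = 0.68 m on.
- red_pocket_floor (a point): round red open cup, the pocket for the red bottle, fixed in a shallow grey square tray (206 mm square, 12 mm high, steel loops at two sides) which lies fixed on the worktop and holds the four pockets two by two, 96 mm apart, in any arrangement. Inside 56 mm in diameter at the floor and 60 mm at the rim, wall 4 mm, 12 mm deep. This point is the middle of its inner floor, 9 mm above the worktop; z up, x and y along the tray's sides.
- blue_pocket_floor (a point): round blue open cup, the pocket for the blue bottle, fixed in a shallow grey square tray (206 mm square, 12 mm high, steel loops at two sides) which lies fixed on the worktop and holds the four pockets two by two, 96 mm apart, in any arrangement. Inside 56 mm in diameter at the floor and 60 mm at the rim, wall 4 mm, 12 mm deep. This point is the middle of its inner floor, 9 mm above the worktop; z up, x and y along the tray's sides.
- green_pocket_floor (a point): round green open cup, the pocket for the green bottle, fixed in a shallow grey square tray (206 mm square, 12 mm high, steel loops at two sides) which lies fixed on the worktop and holds the four pockets two by two, 96 mm apart, in any arrangement. Inside 56 mm in diameter at the floor and 60 mm at the rim, wall 4 mm, 12 mm deep. This point is the middle of its inner floor, 9 mm above the worktop; z up, x and y along the tray's sides.
- yellow_pocket_floor (a point): rectangular yellow open pocket, the place for the yellow carton, fixed in a shallow grey square tray (206 mm square, 12 mm high, steel loops at two sides) which lies fixed on the worktop and holds the four pockets two by two, 96 mm apart, in any arrangement. Inside 66 mm along its x and 71 mm along its y, wall 4 mm, 12 mm deep. This point is the middle of its inner floor, 9 mm above the worktop; z up, x and y along its own (and the tray's) sides.
There are look-alikes about, which are no part of the job. There is more than one size of the part that bears green_pocket_floor; the job needs the largest.

How it is judged:
By the outcome, as a careful person would: the job done as asked, in the order asked, and still so for the second after the job is handed in, with the robot touching nothing.
It also fails if it takes over 120 s, if anything falls off the work surface, if the arm or the gripper's body presses on something with over 40 N, if the wrist force passes 120 N, or if a joint passes its speed limit or range.

ROBOT

A 6-joint arm with a two-finger parallel gripper is mounted at the origin on a cart in front of the work surface, level with it; the furniture and walls round the work are solid. World frame = base frame: x ahead of the robot, y to its left, z up, the work surface at z = 0. Lengths are in mm, angles in rad, forces in N, time in s.
With the tool pointing down it reaches from about 275 to 1000 mm from the base axis. Payload 8.4 kg.
Tool frame: the origin (TCP) lies at the very end of the fingers, on their centre line; the grasp point (between the pads) lies 19 mm behind it; z points along the fingers, y is the direction in which the jaws open and shut (so a half turn about z gives the same grasp; the last joint's range is limited). The gripper opens to 85 mm and grips with 20 to 120 N. Pads are 22 mm wide; open, the fingers measure 114 mm over their backs; the gripper's body (76 mm by 85 mm) begins 54 mm behind the grasp point. The pads swing forward as they close: fully open they stand 13 mm farther back than shut.
Start: joints at [1.188, 0.353, 1.633, -0, 1.155, -0.002], TCP at [232.288, 580.233, 231.281] pointing down, gripper open.
Joint ranges: [-2.63, 2.63], [-0.92, 2.1], [0.06, 2.66], [-1.3, 4.44], [0, 2.69], [-3.02, 3.02]. Speed limits (rad/s): [2.22, 2.22, 2.79, 3.14, 3.14, 3.14].

INTERFACE

Orientations are given as [roll, pitch, yaw] about the fixed x, y, z axes, in that order (R = Rz(yaw) Ry(pitch) Rx(roll)).
In Python, from rig import r gives the robot as it stands.
- The arm moves only by the tool jog_arm, never from a script. Its argument "moves" is a list of rows, each an object with "grip": the gripper command: -1 is fully open, 1 is shut, values between are in proportion; "translation": the shift along the tool's x, y, z in m, a list of three; "twist": the turn, a rotation vector about the tool's x, y, z in rad, a list of three. In form: [{"grip": grip, "translation": [dx, dy, dz], "twist": [ax, ay, az]}, ...]. A call has 1 to 10 rows; each row shifts and turns the commanded pose from where the row before left it, along the tool's axes as they then stand; what a row does not reach is not made up. A row lasts 1/12 s, in which the tool goes at most 41.7 mm and 7.16 degrees, less where a joint would pass 70% of its speed; a pose out of reach is approached as far as the arm can. A call with a gripper value outside its range is refused whole. The fingers move at their own pace and stop on an object; "squeeze" is the grip in N (left out, the last holds). Time passes only in rows, so rows that do not move let the fingers close. It gives the time, the measured TCP pose, the force and the opening at its end, in the units of the state.
- r.sense(): the state, without advancing time (a new reading comes with each control period).
- r.grab_frame(name): name is "scene" or "top" or "wrist"; returns (picture, depth): 420x560x3 uint8, red, green, blue; 420x560 float32, mm along the optical axis (not along the pixel's ray), 0 where there is no reading.
- r.calibration(name): a dict with "fx", "fy", "cx", "cy" (pixels), "R" (3x3) and "t" (3): a world point X has camera coordinates R X + t. Camera axes: x right, y down, z forward; pixel columns grow to the right and rows downward; lengths in mm; the calibration is good to about 2 mm. The wrist camera is an equidistant fisheye: a pixel r from the principal point sees the ray r / f radians off the axis. A picture is of the moment at which its call begins: read the wrist's pose just before it. calibration takes no time and is no camera call; for the wrist camera it gives the pose at the moment of the call.
- r.sign_off(): hands the job in, once; it reports no verdict.
The state is a dict: "clock": time; "qpos": joint angles; "qvel": joint speeds; "joint_efforts": joint torques, N m; "eef_pos": TCP position; "tcp_rot": TCP orientation; "contact_force": force on the tool from outside, world axes, zero at the start; "wrist_torque": the same for the moment, N m; "opening": opening from 0.0 (shut) to 1.0 (fully open).
Only numpy, scipy, OpenCV 4.12 (cv2) and the standard library are available. Lean on these libraries where they do the work, as an engineer would, in place of code of your own. Each camera call takes 0.05 s, during which the arm holds its last target.

## Working session

There is one attempt and no reset: what is moved stays moved. The work goes in short steps, Python scripts to look and compute and a tool call to move; the robot and the scene stay as the last step left them, time stands still between calls to the robot, and variables do not carry over. Pictures are saved under pics/ and viewed, and the job is handed in when it is done.

Besides the shell and the picture viewer there is one more tool, called after "Emit:" as a command line: name --argument value ..., lists and objects as JSON in quotes. jog_arm: Moves the arm, as the interface text tells. Its arguments: {"type":"object","properties":{"moves":{"type":"array"},"squeeze":{"type":"number"}},"required":["moves"]}

```bash
mkdir -p pics; ls
cat > h.py <<'E'
from rig import r
import numpy as np, cv2, pickle
def grab(n):
    c=r.calibration(n); im,d=r.grab_frame(n)
    pickle.dump((c,im,d),open(f'{n}.pkl','wb')); return c,im,d
E
python3 - <<'E'
from h import *
s=r.sense(); print({k:np.round(v,3).tolist() for k,v in s.items()})
for n in('scene','top'):
    c,im,d=grab(n); cv2.imwrite(f'pics/{n}0.png',im[:,:,::-1])
    print(n,{k:np.round(v,3).tolist() for k,v in c.items()}, 'cam pos',np.round(-np.array(c['R']).T@np.array(c['t'])))
E
```

```text
pics
{'clock': 0.0, 'qpos': [1.188, 0.354, 1.634, 0.0, 1.155, -0.002], 'qvel': [-0.0, -0.002, -0.002, 0.0, -0.001, 0.001], 'joint_efforts': [-0.001, -60.527, -34.205, -0.0, 0.01, -0.0], 'eef_pos': [232.108, 579.794, 230.559], 'tcp_rot': [-3.14, -0.0, 2.761], 'contact_force': [-0.02, -0.833, 0.211], 'wrist_torque': [-0.011, 0.04, -0.013], 'opening': 0.997}
scene {'fx': 471.368, 'fy': 471.368, 'cx': 271.868, 'cy': 212.288, 'R': [[-0.97, -0.24, 0.025], [-0.118, 0.382, -0.917], [0.211, -0.892, -0.399]], 't': [485.922, 100.494, 1233.767]} cam pos [ 224. 1179.  572.]
top {'fx': 509.136, 'fy': 509.136, 'cx': 282.274, 'cy': 202.749, 'R': [[-0.028, -1.0, 0.01], [-0.98, 0.025, -0.196], [0.196, -0.015, -0.98]], 't': [13.421, 530.617, 1500.111]} cam pos [ 226.   23. 1575.]
```

View pics/scene0.png

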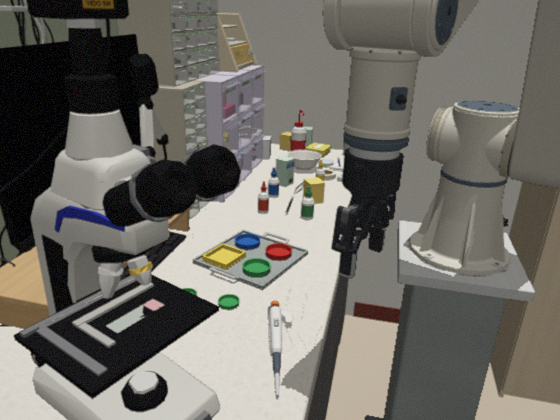

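View pics/top0.png

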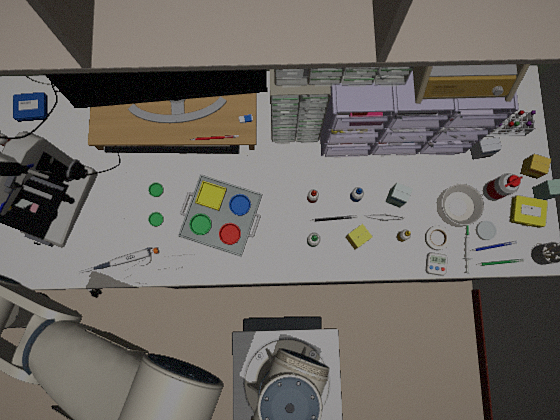

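The top view shows three green cups: small ones at (156,190) and (156,219), lying loose, and a larger one in the grey tray at (201,224). The tray one is meant. The bottles are red (313,195), blue (358,194), green (314,240) and yellow (405,235). The yellow carton is at (360,237), the mint one at (400,195). I'll enlarge to confirm.

Run:
```python
import pickle,cv2,numpy as np
c,im,d=pickle.load(open('top.pkl','rb'))
a=im[165:265,140:270]; b=im[165:265,295:425]
o=np.vstack([cv2.resize(x,None,fx=6,fy=3*1.0*2,interpolation=cv2.INTER_CUBIC)[:600] for x in (a,)])
cv2.imwrite('pics/cropA.png',o[:,:,::-1]); cv2.imwrite('pics/cropB.png',cv2.resize(b,None,fx=6,fy=6,interpolation=cv2.INTER_CUBIC)[:,:,::-1])
```

```text
(no output)
```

View pics/cropA.png

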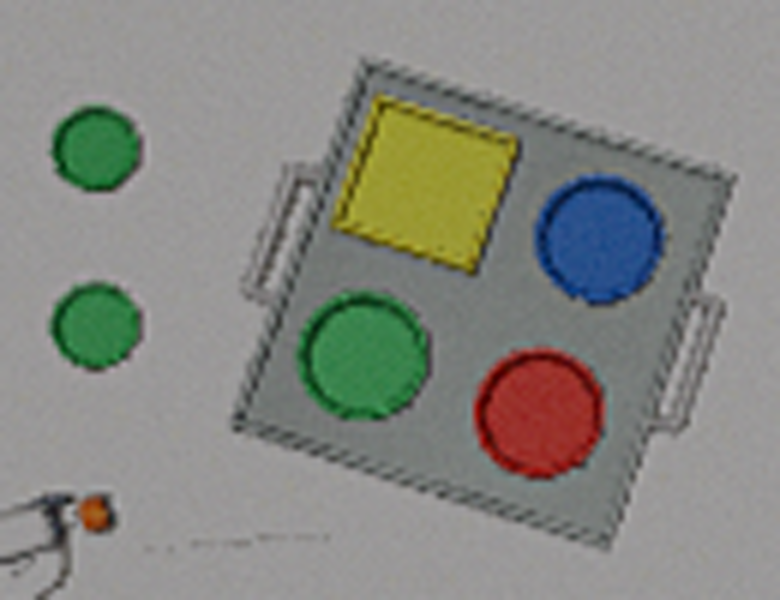

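View pics/cropB.png

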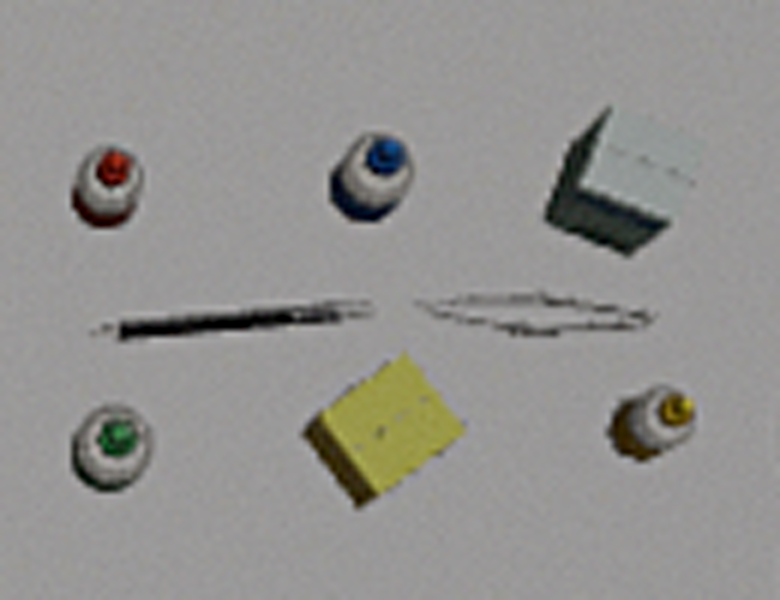

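```bash
cat >> h.py <<'E'
def ray(c,uv,z):
    R=np.array(c['R']);t=np.array(c['t']); C=-R.T@t
    uv=np.atleast_2d(np.asarray(uv,float))
    v=np.c_[(uv[:,0]-c['cx'])/c['fx'],(uv[:,1]-c['cy'])/c['fy'],np.ones(len(uv))]@R
    return C+v*((z-C[2])/v[:,2])[:,None]
def unproj(c,d):
    R=np.array(c['R']);t=np.array(c['t'])
    v,u=np.mgrid[:d.shape[0],:d.shape[1]]
    P=np.stack([(u-c['cx'])/c['fx']*d,(v-c['cy'])/c['fy']*d,d],-1)
    return (P-t)@R
def hsv(im): return cv2.cvtColor(im,cv2.COLOR_RGB2HSV)
E
python3 - <<'E'
from h import *
c,im,d=pickle.load(open('top.pkl','rb')); H=hsv(im); X=unproj(c,d)
rng={'red':[(0,8),(172,180)],'blue':[(100,125)],'green':[(50,85)],'yellow':[(22,34)]}
for col,rs in rng.items():
    m=np.zeros(H.shape[:2],np.uint8)
    for lo,hi in rs: m|=((H[...,0]>=lo)&(H[...,0]<=hi)&(H[...,1]>100)&(H[...,2]>50)).astype(np.uint8)
    m[:165]=0;m[265:]=0;m[:,:140]=0;m[:,425:]=0
    n,l,st,ce=cv2.connectedComponentsWithStats(m)
    for i in range(1,n):
        if st[i,4]<8: continue
        q=X[l==i]; dd=d[l==i]
        z=np.percentile(q[dd>0,2],[5,50,95]) if (dd>0).any() else None
        print(col,np.round(ce[i],1),st[i].tolist(),'z',np.round(z),'P@z20',np.round(ray(c,ce[i],20)[0]),'@90',np.round(ray(c,ce[i],90)[0]),'med',np.round(np.median(q[dd>0],0)))
# tall points clusters
m=((X[...,2]>55)&(X[...,2]<115)&(d>0)).astype(np.uint8); m[:165]=0;m[265:]=0;m[:,:295]=0;m[:,425:]=0
n,l,st,ce=cv2.connectedComponentsWithStats(m)
for i in range(1,n):
    if st[i,4]<8: continue
    q=X[l==i]; print('tall',np.round(ce[i],1),st[i,4],np.round(np.median(q,0),1),np.round(q.max(0),1),np.round(q.min(0),1))
E
```

```text
red [313.7 192.3] [312, 190, 5, 6, 21] z [ 76.  87. 102.] P@z20 [ 568. -101.   20.] @90 [553. -95.  90.] med [552. -95.  87.]
red [229.4 233.4] [219, 223, 22, 22, 372] z [ 5. 12. 26.] P@z20 [445. 164.  20.] @90 [436. 157.  90.] med [446. 165.  12.]
blue [358.9 190.5] [356, 188, 6, 6, 23] z [ 80.  87. 101.] P@z20 [ 570. -243.   20.] @90 [ 555. -231.   90.] med [ 554. -231.   87.]
blue [239.3 204.3] [229, 194, 22, 22, 362] z [ 5. 12. 24.] P@z20 [536. 132.  20.] @90 [522. 127.  90.] med [538. 134.  12.]
green [155.6 189.5] [149, 183, 14, 14, 151] z [-1.  6. 14.] P@z20 [590. 393.  20.] @90 [573. 376.  90.] med [594. 396.   6.]
green [155.4 218.9] [149, 213, 14, 13, 153] z [-1.  6. 13.] P@z20 [496. 392.  20.] @90 [484. 375.  90.] med [500. 395.   6.]
green [199.9 223.9] [189, 214, 22, 21, 364] z [ 5. 12. 25.] P@z20 [477. 254.  20.] @90 [466. 244.  90.] med [479. 255.  12.]
green [314.  237.8] [312, 236, 5, 5, 20] z [ 80.  90. 103.] P@z20 [425. -96.  20.] @90 [416. -90.  90.] med [416. -90.  90.]
yellow [210.3 195. ] [195, 181, 31, 30, 606] z [ 5. 12. 24.] P@z20 [568. 222.  20.] @90 [552. 213.  90.] med [569. 224.  12.]
yellow [359.2 235.7] [347, 224, 25, 24, 308] z [58. 71. 76.] P@z20 [ 428. -235.   20.] @90 [ 419. -224.   90.] med [ 421. -227.   71.]
yellow [407.5 232.6] [405, 231, 6, 5, 18] z [78. 91. 99.] P@z20 [ 433. -385.   20.] @90 [ 424. -367.   90.] med [ 424. -367.   91.]
tall [400.4 193.1] 331 [ 542.8 -354.1   94.7] [ 576.7 -325.5  105.3] [ 516.1 -388.7   55.4]
tall [357.7 192.3] 101 [ 552.7 -229.    65.2] [ 573.1 -214.5  102.7] [ 538.8 -248.8   55.2]
tall [313. 194.] 84 [550.6 -93.6  65.3] [570.3 -79.7 103.4] [ 539.2 -110.6   55.5]
tall [359.8 235.2] 322 [ 422.7 -228.5   71. ] [ 456.1 -194.    78.7] [ 388.1 -264.9   55.8]
tall [405.7 233.9] 77 [ 422.4 -365.1   65.3] [ 439.3 -354.7  102.7] [ 409.6 -382.5   55.1]
tall [313.8 238.3] 115 [416.  -90.2  64.7] [435.1 -74.5 107.6] [ 400.8 -110.9   56. ]
```

Run:
```python
from h import *
c,im,d=pickle.load(open('top.pkl','rb')); H=hsv(im); X=unproj(c,d)
def rect(m,z,name):
    cs,_=cv2.findContours(m,cv2.RETR_EXTERNAL,cv2.CHAIN_APPROX_NONE); k=max(cs,key=cv2.contourArea)[:,0]
    P=ray(c,k,z)[:,:2].astype(np.float32); r_=cv2.minAreaRect(P); print(name,np.round(r_[0],1),np.round(r_[1],1),round(r_[2],1))
ye=((H[...,0]>=20)&(H[...,0]<=36)&(H[...,1]>90)).astype(np.uint8)
a=ye.copy(); a[:,:190]=0;a[:,232:]=0;a[:175]=0;a[220:]=0; rect(a,21,'pocket rim')
b=ye.copy()*((H[...,2]>115)).astype(np.uint8); b[:,:340]=0;b[:,385:]=0;b[:220]=0;b[265:]=0
rect(b,70,'carton top')
t=((X[...,2]>64)&(X[...,2]<80)&(d>0)).astype(np.uint8);t[:,:340]=0;t[:,385:]=0;t[:220]=0;t[265:]=0;rect(t,70,'carton depth')
C=np.array([[445,164],[536,132],[477,254],[568,222.]]);print(C.mean(0))
# scene
c,im,d=pickle.load(open('scene.pkl','rb')); H=hsv(im); X=unproj(c,d)
for col,rs in {'red':[(0,8),(172,180)],'blue':[(100,125)],'green':[(50,90)],'yellow':[(20,34)]}.items():
    m=np.zeros(H.shape[:2],np.uint8)
    for lo,hi in rs: m|=((H[...,0]>=lo)&(H[...,0]<=hi)&(H[...,1]>90)&(H[...,2]>40)).astype(np.uint8)
    m[:160]=0;m[290:]=0;m[:,:190]=0;m[:,335:]=0
    n,l,st,ce=cv2.connectedComponentsWithStats(m)
    for i in range(1,n):
        if st[i,4]<12: continue
        q=X[(l==i)&(d>0)]
        print(col,np.round(ce[i],1),st[i].tolist(),'med',np.round(np.median(q,0)),'P15',np.round(ray(c,ce[i],15)[0]))
```

```text
pocket rim [567.8 222.3] [79.6 76.2] 70.5
carton top [ 423.  -229.1] [48.4 54. ] 34.7
carton depth [ 423.1 -229.1] [50. 57.] 33.9
[506.5 193. ]
red [263.2 186.9] [261, 182, 5, 9, 30] med [552. -90.  81.] P15 [ 597. -267.   15.]
red [262.9 204.9] [258, 200, 10, 11, 99] med [549. -82.  28.] P15 [ 558. -113.   15.]
red [278.3 251.1] [265, 243, 27, 17, 378] med [445. 156.  13.] P15 [444. 164.  15.]
blue [273.8 172.6] [272, 169, 5, 7, 25] med [ 555. -229.   81.] P15 [ 599. -424.   15.]
blue [273.1 189.3] [269, 185, 10, 10, 89] med [ 551. -217.   29.] P15 [ 560. -254.   15.]
blue [247.  240.7] [235, 233, 25, 17, 334] med [536. 124.  13.] P15 [535. 132.  15.]
green [308.1 191.7] [305, 186, 7, 10, 38] med [416. -86.  83.] P15 [ 444. -268.   15.]
green [306.9 210.7] [302, 206, 11, 10, 96] med [415. -75.  29.] P15 [ 420. -109.   15.]
green [256.  267.1] [243, 258, 28, 19, 427] med [478. 248.  12.] P15 [476. 256.  15.]
yellow [320.4 164.2] [319, 160, 4, 8, 23] med [ 422. -365.   83.] P15 [ 449. -580.   15.]
yellow [315.4 187.6] [304, 175, 20, 28, 379] med [ 412. -214.   51.] P15 [ 427. -314.   15.]
yellow [223.7 255.8] [202, 243, 44, 26, 702] med [568. 219.  11.] P15 [566. 225.  15.]
```

Both views agree to within about 2 mm:

| Thing | Position (x, y) in mm | Other |
|---|---|---|
| Red bottle | (552, -95) | |
| Blue bottle | (554, -231) | |
| Green bottle | (416, -90) | |
| Yellow carton | (423, -229) | its x axis at 34.5° |
| Red pocket | (445, 164) | |
| Blue pocket | (536, 132) | |
| Green pocket | (477, 254) | |
| Yellow pocket | (568, 222) | its x axis at -19.5° |

The pocket spacing comes out at 96 mm, as given. First I turn the tool to yaw 90°, so that tool x is world y and tool y is world x.

Emit:
jog_arm --moves '[{"grip":-1,"translation":[0,0,0],"twist":[0,0,0.119]},{"grip":-1,"translation":[0,0,0],"twist":[0,0,0.119]},{"grip":-1,"translation":[0,0,0],"twist":[0,0,0.119]},{"grip":-1,"translation":[0,0,0],"twist":[0,0,0.119]},{"grip":-1,"translation":[0,0,0],"twist":[0,0,0.119]},{"grip":-1,"translation":[0,0,0],"twist":[0,0,0.119]},{"grip":-1,"translation":[0,0,0],"twist":[0,0,0.119]},{"grip":-1,"translation":[0,0,0],"twist":[0,0,0.119]},{"grip":-1,"translation":[0,0,0],"twist":[0,0,0.119]},{"grip":-1,"translation":[0,0,0],"twist":[0,0,0.119]}]' --squeeze 40

```text
clock: 0.93
eef_pos: [232.2, 580.0, 230.8]
tcp_rot: [-3.141, 0.001, 1.565]
contact_force: [0.1, 0.8, 0.1]
opening: 1.002
```

Emit:
jog_arm --moves '[{"grip":-1,"translation":[-0.034,0.016,0],"twist":[0,0,0]},{"grip":-1,"translation":[-0.034,0.016,0],"twist":[0,0,0]},{"grip":-1,"translation":[-0.034,0.016,0],"twist":[0,0,0]},{"grip":-1,"translation":[-0.034,0.016,0],"twist":[0,0,0]},{"grip":-1,"translation":[-0.034,0.016,0],"twist":[0,0,0]},{"grip":-1,"translation":[-0.034,0.016,0],"twist":[0,0,0]},{"grip":-1,"translation":[-0.034,0.016,0],"twist":[0,0,0]},{"grip":-1,"translation":[-0.034,0.016,0],"twist":[0,0,0]},{"grip":-1,"translation":[-0.034,0.016,0],"twist":[0,0,0]},{"grip":-1,"translation":[-0.034,0.016,0],"twist":[0,0,0]}]'

```text
clock: 1.77
eef_pos: [392.5, 238.4, 231.2]
tcp_rot: [-3.141, 0.0, 1.571]
contact_force: [0.8, -0.6, -0.0]
opening: 1.001
```

Emit:
jog_arm --moves '[{"grip":-1,"translation":[-0.034,0.016,0],"twist":[0,0,0]},{"grip":-1,"translation":[-0.034,0.016,0],"twist":[0,0,0]},{"grip":-1,"translation":[-0.034,0.016,0],"twist":[0,0,0]},{"grip":-1,"translation":[-0.034,0.016,0],"twist":[0,0,0]},{"grip":-1,"translation":[-0.034,0.016,0],"twist":[0,0,0]},{"grip":-1,"translation":[-0.034,0.016,0],"twist":[0,0,0]},{"grip":-1,"translation":[-0.034,0.016,0],"twist":[0,0,0]},{"grip":-1,"translation":[-0.034,0.016,0],"twist":[0,0,0]},{"grip":-1,"translation":[-0.034,0.016,0],"twist":[0,0,0]},{"grip":-1,"translation":[0,0,0],"twist":[0,0,0]}]'

```text
clock: 2.6
eef_pos: [538.7, -70.9, 231.2]
tcp_rot: [3.14, 0.002, 1.568]
contact_force: [-0.2, -0.1, -0.1]
opening: 1.002
```

Emit:
jog_arm --moves '[{"grip":-1,"translation":[-0.024,0.013,0.03],"twist":[0,0,0]},{"grip":-1,"translation":[0,0,0.03],"twist":[0,0,0]},{"grip":-1,"translation":[0,0,0],"twist":[0,0,0]}]'

```text
clock: 2.85
eef_pos: [546.0, -90.0, 166.2]
tcp_rot: [-3.133, -0.001, 1.569]
contact_force: [-1.6, 1.3, -2.1]
opening: 1.0
```

Run:
```python
from h import *
c,im,d=grab('wrist'); cv2.imwrite('pics/w1.png',im[:,:,::-1]); print(r.sense()['eef_pos'],{k:np.round(v,3).tolist() for k,v in c.items()})
```

```text
[546.75239436 -89.51773739 168.60420147] {'fx': 325.192, 'fy': 325.192, 'cx': 280.443, 'cy': 211.296, 'R': [[1.0, -0.002, -0.007], [0.0, -0.955, 0.298], [-0.008, -0.298, -0.955]], 't': [-546.106, -104.17, 294.954]}
```

View pics/w1.png

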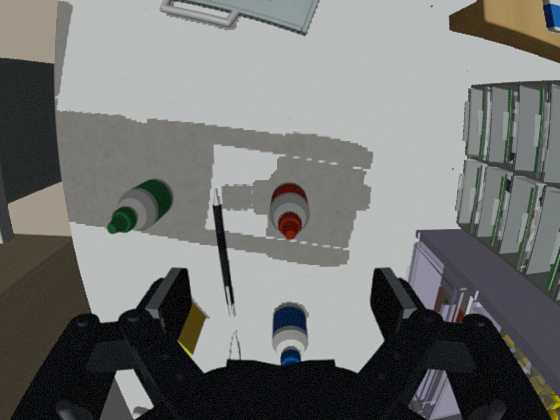

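```bash
cat >> h.py <<'E'
def wray(c,uv,z):
    R=np.array(c['R']);t=np.array(c['t']); C=-R.T@t
    uv=np.atleast_2d(np.asarray(uv,float)); x=(uv[:,0]-c['cx']);y=(uv[:,1]-c['cy']);rr=np.hypot(x,y)+1e-9;th=rr/c['fx']
    v=np.c_[np.sin(th)*x/rr,np.sin(th)*y/rr,np.cos(th)]@R
    return C+v*((z-C[2])/v[:,2])[:,None]
E
python3 - <<'E'
from h import *
c,im,d=pickle.load(open('wrist.pkl','rb')); print(np.round(-np.array(c['R']).T@np.array(c['t'])))
H=hsv(im)
for n,uv,z in(('red tip',(290.5,237),100),('red tip-5',(290,233),92),('blue tip',(290,362),100),('green tip',(110,229),100)): print(n,np.round(wray(c,uv,z)[0],1))
m=(((H[...,0]<8)|(H[...,0]>172))&(H[...,1]>110)).astype(np.uint8);m[:170]=0;m[260:]=0
n,l,st,ce=cv2.connectedComponentsWithStats(m)
for i in range(1,n):
    if st[i,4]>30: print(st[i],ce[i], d[l==i].mean(), np.round(wray(c,ce[i],90)[0],1))
E
```

```text
[548. -13. 309.]
red tip [553.6 -96.3 100. ]
red tip-5 [553.4 -96.4  92. ]
blue tip [ 554.7 -213.2  100. ]
green tip [417.2 -91.8 100. ]
[272 184  35  17 256] [288.20703125 190.3359375 ] 287.5672 [552.  -65.6  90. ]
[278 212  23  28 434] [289.37327189 224.88479263] 234.67728 [553. -91.  90.]
```

Emit:
jog_arm --moves '[{"grip":-1,"translation":[-0.006,0.007,0],"twist":[0,0,0]},{"grip":-1,"translation":[0,0,0],"twist":[0,0,0]},{"grip":-1,"translation":[0,0,0],"twist":[0,0,0]}]'

```text
clock: 3.15
eef_pos: [557.7, -95.7, 173.1]
tcp_rot: [3.139, 0.0, 1.571]
contact_force: [-0.4, -0.2, 0.2]
opening: 1.002
```

Emit:
jog_arm --moves '[{"grip":-1,"translation":[0,0,0],"twist":[0,0,0]},{"grip":-1,"translation":[0,0,0],"twist":[0,0,0]},{"grip":-1,"translation":[0,0,0],"twist":[0,0,0]},{"grip":-1,"translation":[0,0,0],"twist":[0,0,0]}]'

```text
clock: 3.48
eef_pos: [556.3, -95.6, 171.7]
tcp_rot: [3.141, 0.0, 1.571]
contact_force: [-0.3, 0.0, -0.1]
opening: 0.998
```

Emit:
jog_arm --moves '[{"grip":-1,"translation":[0,-0.003,0.02],"twist":[0,0,0]},{"grip":-1,"translation":[0,0,0.03],"twist":[0,0,0]},{"grip":-1,"translation":[0,0,0.03],"twist":[0,0,0]},{"grip":-1,"translation":[0,0,0.03],"twist":[0,0,0]},{"grip":-1,"translation":[0,0,0.02],"twist":[0,0,0]},{"grip":-1,"translation":[0,0,0.008],"twist":[0,0,0]},{"grip":-1,"translation":[0,0,0.002],"twist":[0,0,0]},{"grip":-1,"translation":[0,0,0],"twist":[0,0,0]},{"grip":-1,"translation":[0,0,0],"twist":[0,0,0]}]'

```text
clock: 4.23
eef_pos: [554.3, -95.9, 32.5]
tcp_rot: [3.14, 0.0, 1.571]
contact_force: [-0.1, -0.1, 0.5]
opening: 1.0
```

Emit:
jog_arm --moves '[{"grip":1,"translation":[0,0,0],"twist":[0,0,0]},{"grip":1,"translation":[0,0,0],"twist":[0,0,0]},{"grip":1,"translation":[0,0,0],"twist":[0,0,0]},{"grip":1,"translation":[0,0,0],"twist":[0,0,0]},{"grip":1,"translation":[0,0,0],"twist":[0,0,0]},{"grip":1,"translation":[0,0,0],"twist":[0,0,0]},{"grip":1,"translation":[0,0,0],"twist":[0,0,0]},{"grip":1,"translation":[0,0,0],"twist":[0,0,0]}]' --squeeze 40

```text
clock: 4.9
eef_pos: [553.5, -95.8, 31.9]
tcp_rot: [3.141, 0.0, 1.571]
contact_force: [-2.1, 0.7, 7.9]
opening: 0.385
```

Emit:
jog_arm --moves '[{"grip":1,"translation":[0,0,-0.005],"twist":[0,0,0]},{"grip":1,"translation":[0,0,-0.015],"twist":[0,0,0]},{"grip":1,"translation":[0,0,-0.03],"twist":[0,0,0]},{"grip":1,"translation":[0,0,-0.03],"twist":[0,0,0]},{"grip":1,"translation":[0,0,-0.03],"twist":[0,0,0]},{"grip":1,"translation":[0,0,-0.02],"twist":[0,0,0]},{"grip":1,"translation":[0,0,0],"twist":[0,0,0]},{"grip":1,"translation":[0,0,0],"twist":[0,0,0]}]'

```text
clock: 5.57
eef_pos: [553.9, -95.9, 162.5]
tcp_rot: [3.139, 0.0, 1.571]
contact_force: [-0.0, -0.2, -1.3]
opening: 0.382
```

Run:
```python
from h import *
c,im,d=grab('scene'); cv2.imwrite('pics/s1.png',cv2.resize(im[120:300,180:360],None,fx=3.3,fy=3.3)[:,:,::-1])
```

```text
(no output)
```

View pics/s1.png

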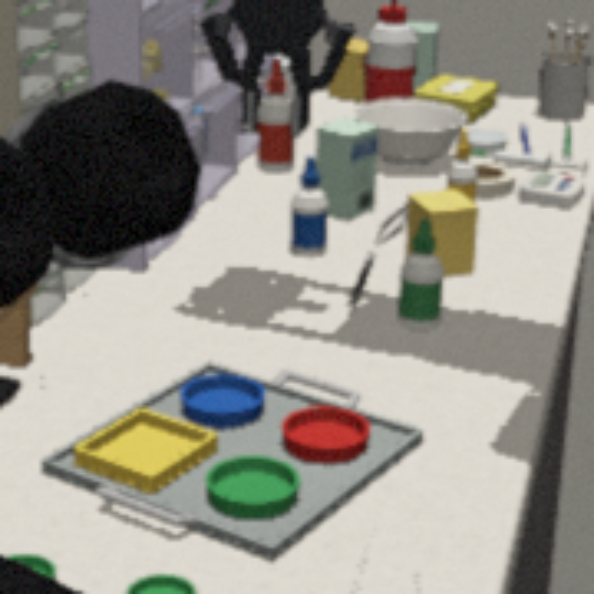

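The picture shows the red bottle held upright between the fingers at about (275,110). The other things stand undisturbed.

Emit:
jog_arm --moves '[{"grip":1,"translation":[0.015,-0.006,0],"twist":[0,0,0]},{"grip":1,"translation":[0.03,-0.013,0],"twist":[0,0,0]},{"grip":1,"translation":[0.03,-0.013,0],"twist":[0,0,0]},{"grip":1,"translation":[0.035,-0.014,0],"twist":[0,0,0]},{"grip":1,"translation":[0.035,-0.014,0],"twist":[0,0,0]},{"grip":1,"translation":[0.035,-0.014,0],"twist":[0,0,0]},{"grip":1,"translation":[0.03,-0.013,0],"twist":[0,0,0]},{"grip":1,"translation":[0.03,-0.013,0],"twist":[0,0,0]},{"grip":1,"translation":[0.02,-0.009,0],"twist":[0,0,0]},{"grip":1,"translation":[0,0,0],"twist":[0,0,0]}]'

```text
clock: 6.45
eef_pos: [440.9, 167.2, 159.8]
tcp_rot: [-3.138, 0.0, 1.573]
contact_force: [-0.2, 0.2, -0.9]
opening: 0.379
```

Emit:
jog_arm --moves '[{"grip":1,"translation":[0,0,0.03],"twist":[0,0,0]},{"grip":1,"translation":[0,0,0.03],"twist":[0,0,0]},{"grip":1,"translation":[0,0,0.02],"twist":[0,0,0]},{"grip":1,"translation":[0,0,0],"twist":[0,0,0]},{"grip":1,"translation":[0,0,0],"twist":[0,0,0]},{"grip":1,"translation":[0,0,0],"twist":[0,0,0]}]'

```text
clock: 6.95
eef_pos: [444.3, 164.2, 81.6]
tcp_rot: [-3.141, 0.0, 1.571]
contact_force: [0.4, 0.8, -1.5]
opening: 0.381
```

Run:
```python
from h import *
c,im,d=grab('wrist'); cv2.imwrite('pics/w2.png',im[:,:,::-1])
print(np.round(r.sense()['eef_pos'],1))
H=hsv(im)
for n,lo,hi in(('blue',100,125),('green',50,85),('yellow',20,34)):
    m=((H[...,0]>=lo)&(H[...,0]<=hi)&(H[...,1]>110)).astype(np.uint8)
    k,l,st,ce=cv2.connectedComponentsWithStats(m)
    for i in range(1,k):
        if st[i,4]>400: print(n,st[i],np.round(ce[i]), np.round(wray(c,ce[i],18)[0],1))
```

```text
[444.8 164.4  82.1]
blue [ 358  224   84   84 5377] [399. 265.] [533.4 135.7  18. ]
green [ 278   42  105  105 8621] [330.  94.] [476.4 254.3  18. ]
yellow [  386    76   124   141 10544] [448. 147.] [561.9 224.   18. ]
```

View pics/w2.png

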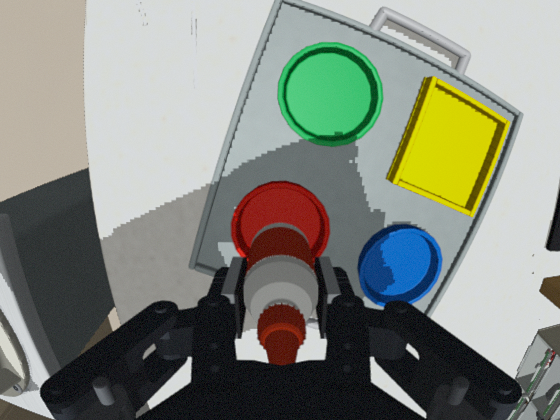

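The wrist view shows the red bottle upright over the red cup (cup centre about (281,225)). Lowering it.

Emit:
jog_arm --moves '[{"grip":1,"translation":[0,0,0.015],"twist":[0,0,0]},{"grip":1,"translation":[0,0,0.015],"twist":[0,0,0]},{"grip":1,"translation":[0,0,0.006],"twist":[0,0,0]},{"grip":1,"translation":[0,0,0.002],"twist":[0,0,0]},{"grip":1,"translation":[0,0,0.002],"twist":[0,0,0]},{"grip":1,"translation":[0,0,0],"twist":[0,0,0]},{"grip":1,"translation":[0,0,0],"twist":[0,0,0]},{"grip":1,"translation":[0,0,0],"twist":[0,0,0]}]'

```text
clock: 7.67
eef_pos: [444.7, 164.4, 41.9]
tcp_rot: [3.141, -0.0, 1.571]
contact_force: [0.6, 0.3, -1.7]
opening: 0.383
```

Emit:
jog_arm --moves '[{"grip":1,"translation":[0,0,0.001],"twist":[0,0,0]},{"grip":1,"translation":[0,0,0],"twist":[0,0,0]},{"grip":1,"translation":[0,0,0],"twist":[0,0,0]}]'

```text
clock: 7.92
eef_pos: [444.7, 164.4, 40.9]
tcp_rot: [3.141, -0.0, 1.571]
contact_force: [-1.0, 0.3, 6.2]
opening: 0.377
```

Emit:
jog_arm --moves '[{"grip":0,"translation":[0,0,0],"twist":[0,0,0]},{"grip":-1,"translation":[0,0,0],"twist":[0,0,0]},{"grip":-1,"translation":[0,0,0],"twist":[0,0,0]},{"grip":-1,"translation":[0,0,0],"twist":[0,0,0]},{"grip":-1,"translation":[0,0,0],"twist":[0,0,0]},{"grip":-1,"translation":[0,0,0],"twist":[0,0,0]},{"grip":-1,"translation":[0,0,-0.01],"twist":[0,0,0]},{"grip":-1,"translation":[0,0,-0.035],"twist":[0,0,0]},{"grip":-1,"translation":[0,0,-0.035],"twist":[0,0,0]},{"grip":-1,"translation":[0,0,-0.03],"twist":[0,0,0]}]'

```text
clock: 8.75
eef_pos: [444.1, 164.2, 152.6]
tcp_rot: [3.142, 0.0, 1.571]
contact_force: [0.7, 0.2, -0.0]
opening: 1.0
```

Emit:
jog_arm --moves '[{"grip":-1,"translation":[0,0,-0.01],"twist":[0,0,0]},{"grip":-1,"translation":[-0.02,0.005,-0.01],"twist":[0,0,0]},{"grip":-1,"translation":[-0.04,0.011,0],"twist":[0,0,0]},{"grip":-1,"translation":[-0.04,0.011,0],"twist":[0,0,0]},{"grip":-1,"translation":[-0.04,0.011,0],"twist":[0,0,0]},{"grip":-1,"translation":[-0.04,0.011,0],"twist":[0,0,0]},{"grip":-1,"translation":[-0.04,0.011,0],"twist":[0,0,0]},{"grip":-1,"translation":[-0.04,0.011,0],"twist":[0,0,0]},{"grip":-1,"translation":[-0.03,0.011,0],"twist":[0,0,0]},{"grip":-1,"translation":[-0.03,0.011,0],"twist":[0,0,0]}]'

```text
clock: 9.58
eef_pos: [537.2, -158.0, 170.5]
tcp_rot: [-3.141, -0.0, 1.57]
contact_force: [1.2, 0.6, -0.1]
opening: 1.001
```

Run:
```python
from h import *
c,im,d=grab('scene'); cv2.imwrite('pics/s2.png',cv2.resize(im[120:300,180:360],None,fx=3.3,fy=3.3)[:,:,::-1])
```

```text
(no output)
```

View pics/s2.png

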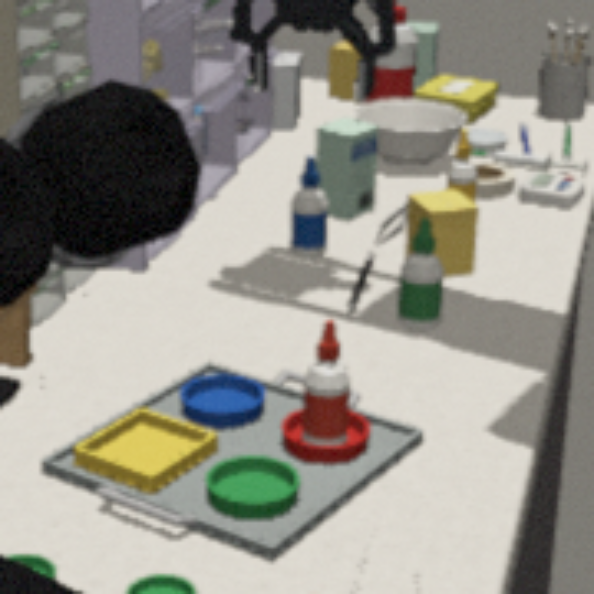

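The red bottle stands in the red cup at crop (327,400). Now the blue one.

Emit:
jog_arm --moves '[{"grip":-1,"translation":[-0.03,0.007,0],"twist":[0,0,0]},{"grip":-1,"translation":[-0.03,0.007,0],"twist":[0,0,0]},{"grip":-1,"translation":[-0.015,0.003,0],"twist":[0,0,0]},{"grip":-1,"translation":[0,0,0],"twist":[0,0,0]},{"grip":-1,"translation":[0,0,0],"twist":[0,0,0]},{"grip":-1,"translation":[0,0,0],"twist":[0,0,0]},{"grip":-1,"translation":[0,0,0],"twist":[0,0,0]},{"grip":-1,"translation":[0,0,0],"twist":[0,0,0]}]'

```text
clock: 10.3
eef_pos: [554.1, -229.6, 170.4]
tcp_rot: [-3.141, -0.0, 1.572]
contact_force: [-0.4, -0.5, -0.4]
opening: 0.997
```

Run:
```python
from h import *
c,im,d=grab('wrist'); cv2.imwrite('pics/w3.png',im[:,:,::-1])
print(np.round(r.sense()['eef_pos'],1))
H=hsv(im)
m=((H[...,0]>=100)&(H[...,0]<=125)&(H[...,1]>130)).astype(np.uint8)
k,l,st,ce=cv2.connectedComponentsWithStats(m)
for i in range(1,k):
    if st[i,4]>100: print(st[i],np.round(ce[i]), 'bottom(tip)@100',np.round(wray(c,(ce[i][0]+.5,st[i,1]+st[i,3]-3),100)[0],1))
```

```text
[ 554.2 -229.7  170.4]
[263 179  36  17 232] [280. 185.] bottom(tip)@100 [ 555.3 -205.7  100. ]
[269 207  25  28 494] [281. 220.] bottom(tip)@100 [ 556.2 -233.8  100. ]
```

View pics/w3.png

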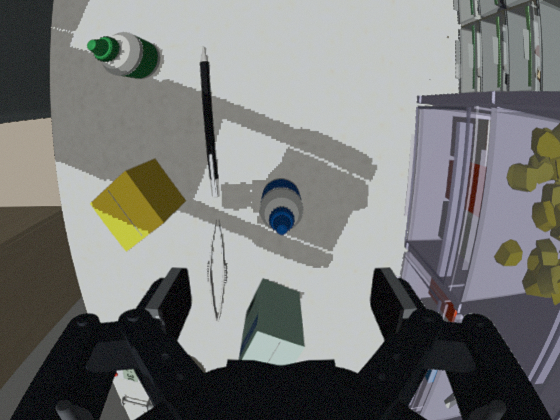

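The wrist view shows the blue bottle's tip at (281,233), which puts it at about (555.5,-232).

Emit:
jog_arm --moves '[{"grip":-1,"translation":[-0.002,0.001,0.02],"twist":[0,0,0]},{"grip":-1,"translation":[0,0,0.03],"twist":[0,0,0]},{"grip":-1,"translation":[0,0,0.03],"twist":[0,0,0]},{"grip":-1,"translation":[0,0,0.03],"twist":[0,0,0]},{"grip":-1,"translation":[0,0,0.02],"twist":[0,0,0]},{"grip":-1,"translation":[0,0,0.008],"twist":[0,0,0]},{"grip":-1,"translation":[0,0,0],"twist":[0,0,0]},{"grip":-1,"translation":[0,0,0],"twist":[0,0,0]},{"grip":-1,"translation":[0,0,0],"twist":[0,0,0]}]'

```text
clock: 11.1
eef_pos: [556.4, -233.0, 33.8]
tcp_rot: [3.14, 0.001, 1.571]
contact_force: [0.4, 0.1, 0.8]
opening: 1.003
```

Emit:
jog_arm --moves '[{"grip":1,"translation":[0,0,0],"twist":[0,0,0]},{"grip":1,"translation":[0,0,0],"twist":[0,0,0]},{"grip":1,"translation":[0,0,0],"twist":[0,0,0]},{"grip":1,"translation":[0,0,0],"twist":[0,0,0]},{"grip":1,"translation":[0,0,0],"twist":[0,0,0]},{"grip":1,"translation":[0,0,0],"twist":[0,0,0]},{"grip":1,"translation":[0,0,0],"twist":[0,0,0]},{"grip":1,"translation":[0,0,0],"twist":[0,0,0]}]'

```text
clock: 11.77
eef_pos: [555.5, -232.9, 33.0]
tcp_rot: [3.141, 0.0, 1.571]
contact_force: [-2.9, 0.6, 6.3]
opening: 0.418
```

Emit:
jog_arm --moves '[{"grip":1,"translation":[0,0,-0.005],"twist":[0,0,0]},{"grip":1,"translation":[0,0,-0.015],"twist":[0,0,0]},{"grip":1,"translation":[0,0,-0.03],"twist":[0,0,0]},{"grip":1,"translation":[0,0,-0.03],"twist":[0,0,0]},{"grip":1,"translation":[0,0,-0.03],"twist":[0,0,0]},{"grip":1,"translation":[0,0,-0.02],"twist":[0,0,0]},{"grip":1,"translation":[0,0,0],"twist":[0,0,0]},{"grip":1,"translation":[0,0,0],"twist":[0,0,0]}]'

```text
clock: 12.43
eef_pos: [555.9, -233.1, 163.6]
tcp_rot: [3.139, 0.001, 1.571]
contact_force: [-0.8, 0.5, -1.7]
opening: 0.413
```

Emit:
jog_arm --moves '[{"grip":1,"translation":[0.02,-0.002,0],"twist":[0,0,0]},{"grip":1,"translation":[0.035,-0.002,0],"twist":[0,0,0]},{"grip":1,"translation":[0.035,-0.002,0],"twist":[0,0,0]},{"grip":1,"translation":[0.035,-0.002,0],"twist":[0,0,0]},{"grip":1,"translation":[0.035,-0.002,0],"twist":[0,0,0]},{"grip":1,"translation":[0.035,-0.002,0],"twist":[0,0,0]},{"grip":1,"translation":[0.035,-0.002,0],"twist":[0,0,0]},{"grip":1,"translation":[0.035,-0.002,0],"twist":[0,0,0]},{"grip":1,"translation":[0.035,-0.002,0],"twist":[0,0,0]},{"grip":1,"translation":[0.035,-0.002,0],"twist":[0,0,0]}]'

```text
clock: 13.27
eef_pos: [533.7, 103.7, 160.6]
tcp_rot: [-3.139, 0.001, 1.571]
contact_force: [0.5, 0.7, -0.1]
opening: 0.413
```

Emit:
jog_arm --moves '[{"grip":1,"translation":[0.02,0,0],"twist":[0,0,0]},{"grip":1,"translation":[0.01,0,0],"twist":[0,0,0]},{"grip":1,"translation":[0,0,0],"twist":[0,0,0]},{"grip":1,"translation":[0,0,0.03],"twist":[0,0,0]},{"grip":1,"translation":[0,0,0.03],"twist":[0,0,0]},{"grip":1,"translation":[0,0,0.02],"twist":[0,0,0]},{"grip":1,"translation":[0,0,0],"twist":[0,0,0]},{"grip":1,"translation":[0,0,0],"twist":[0,0,0]},{"grip":1,"translation":[0,0,0],"twist":[0,0,0]}]'

```text
clock: 14.02
eef_pos: [535.9, 131.5, 83.0]
tcp_rot: [3.141, 0.0, 1.57]
contact_force: [0.3, 0.1, -0.0]
opening: 0.413
```

Run:
```python
from h import *
c,im,d=grab('wrist'); cv2.imwrite('pics/w4.png',im[:,:,::-1])
```

```text
(no output)
```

View pics/w4.png

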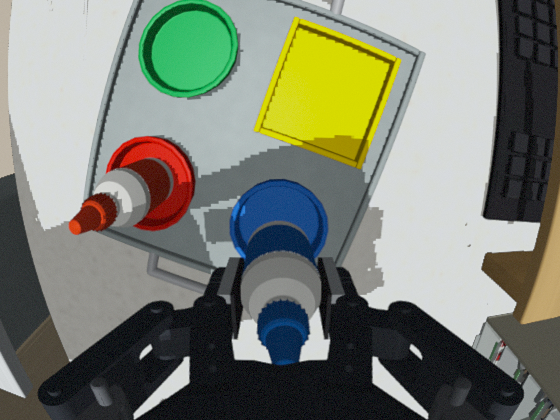

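The blue bottle hangs upright over the blue cup, whose centre is at about (280,222).

Emit:
jog_arm --moves '[{"grip":1,"translation":[0,0,0.015],"twist":[0,0,0]},{"grip":1,"translation":[0,0,0.015],"twist":[0,0,0]},{"grip":1,"translation":[0,0,0.006],"twist":[0,0,0]},{"grip":1,"translation":[0,0,0.003],"twist":[0,0,0]},{"grip":1,"translation":[0,0,0.002],"twist":[0,0,0]},{"grip":1,"translation":[0,0,0],"twist":[0,0,0]},{"grip":1,"translation":[0,0,0],"twist":[0,0,0]},{"grip":1,"translation":[0,0,0],"twist":[0,0,0]}]'

```text
clock: 14.73
eef_pos: [536.0, 132.4, 42.1]
tcp_rot: [3.14, -0.0, 1.571]
contact_force: [-0.6, 1.1, 2.8]
opening: 0.415
```

Contact with the floor. Release, then on to green at (417,-91).

Emit:
jog_arm --moves '[{"grip":0,"translation":[0,0,0],"twist":[0,0,0]},{"grip":-1,"translation":[0,0,0],"twist":[0,0,0]},{"grip":-1,"translation":[0,0,0],"twist":[0,0,0]},{"grip":-1,"translation":[0,0,0],"twist":[0,0,0]},{"grip":-1,"translation":[0,0,0],"twist":[0,0,0]},{"grip":-1,"translation":[0,0,0],"twist":[0,0,0]},{"grip":-1,"translation":[0,0,-0.01],"twist":[0,0,0]},{"grip":-1,"translation":[0,0,-0.035],"twist":[0,0,0]},{"grip":-1,"translation":[0,0,-0.035],"twist":[0,0,0]},{"grip":-1,"translation":[0,0,-0.03],"twist":[0,0,0]}]'

```text
clock: 15.57
eef_pos: [535.3, 132.2, 153.6]
tcp_rot: [3.141, -0.0, 1.571]
contact_force: [0.2, 0.7, -0.5]
opening: 1.001
```

Emit:
jog_arm --moves '[{"grip":-1,"translation":[0,0,-0.01],"twist":[0,0,0]},{"grip":-1,"translation":[-0.02,-0.011,-0.01],"twist":[0,0,0]},{"grip":-1,"translation":[-0.035,-0.018,0],"twist":[0,0,0]},{"grip":-1,"translation":[-0.035,-0.018,0],"twist":[0,0,0]},{"grip":-1,"translation":[-0.035,-0.018,0],"twist":[0,0,0]},{"grip":-1,"translation":[-0.035,-0.018,0],"twist":[0,0,0]},{"grip":-1,"translation":[-0.033,-0.018,0],"twist":[0,0,0]},{"grip":-1,"translation":[-0.02,-0.01,0],"twist":[0,0,0]},{"grip":-1,"translation":[-0.01,-0.008,0],"twist":[0,0,0]},{"grip":-1,"translation":[0,0,0],"twist":[0,0,0]}]'

```text
clock: 16.4
eef_pos: [414.5, -92.3, 171.4]
tcp_rot: [-3.141, 0.0, 1.568]
contact_force: [0.1, -1.3, 0.7]
opening: 1.002
```

Emit:
jog_arm --moves '[{"grip":-1,"translation":[0,0,0],"twist":[0,0,0]},{"grip":-1,"translation":[0,0,0],"twist":[0,0,0]},{"grip":-1,"translation":[0,0,0],"twist":[0,0,0]}]'

```text
clock: 16.65
eef_pos: [416.9, -90.1, 171.4]
tcp_rot: [3.141, -0.0, 1.572]
contact_force: [-0.6, -0.2, 0.1]
opening: 1.003
```

Run:
```python
from h import *
c,im,d=grab('wrist'); cv2.imwrite('pics/w5.png',im[:,:,::-1])
print(np.round(r.sense()['eef_pos'],1))
H=hsv(im)
m=((H[...,0]>=50)&(H[...,0]<=85)&(H[...,1]>130)).astype(np.uint8)
k,l,st,ce=cv2.connectedComponentsWithStats(m)
for i in range(1,k):
    if st[i,4]>100: print(st[i],np.round(ce[i]), 'bottom(tip)@100',np.round(wray(c,(ce[i][0]+.5,st[i,1]+st[i,3]-3),100)[0],1))
c,im,d=grab('scene'); cv2.imwrite('pics/s3.png',cv2.resize(im[120:300,180:360],None,fx=3.3,fy=3.3)[:,:,::-1])
```

```text
[416.8 -90.1 171.3]
[263 177  36  15 201] [281. 183.] bottom(tip)@100 [418.5 -63.7 100. ]
[268 205  25  28 510] [280. 218.] bottom(tip)@100 [418.1 -93.2 100. ]
```

View pics/w5.png

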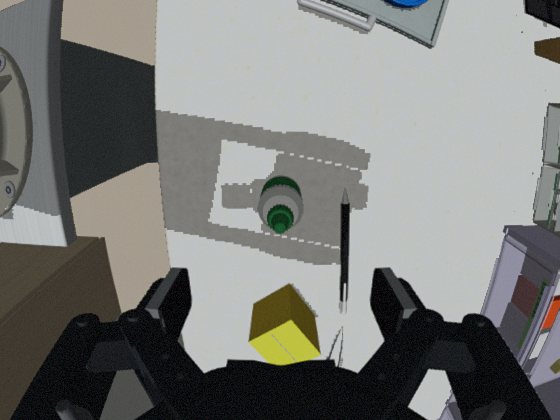

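View pics/s3.png

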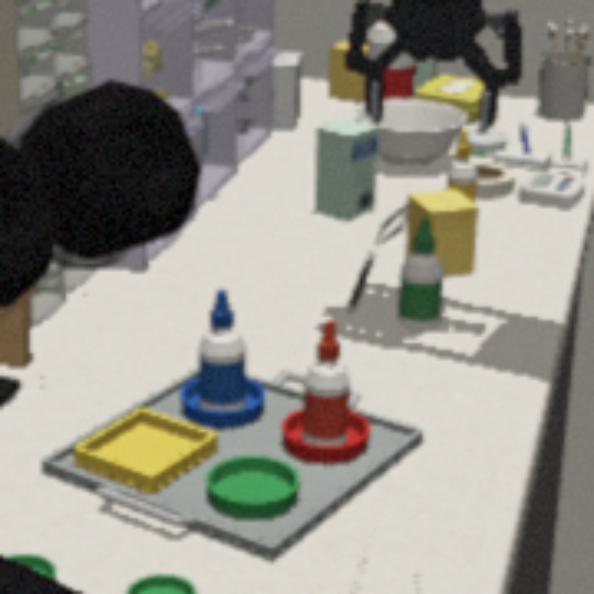

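The blue bottle stands in the blue cup at crop (222,380). The green bottle is under the tool, tip at (280,230).

Emit:
jog_arm --moves '[{"grip":-1,"translation":[-0.001,0.001,0.02],"twist":[0,0,0]},{"grip":-1,"translation":[0,0,0.03],"twist":[0,0,0]},{"grip":-1,"translation":[0,0,0.03],"twist":[0,0,0]},{"grip":-1,"translation":[0,0,0.03],"twist":[0,0,0]},{"grip":-1,"translation":[0,0,0.02],"twist":[0,0,0]},{"grip":-1,"translation":[0,0,0.009],"twist":[0,0,0]},{"grip":-1,"translation":[0,0,0],"twist":[0,0,0]},{"grip":-1,"translation":[0,0,0],"twist":[0,0,0]},{"grip":-1,"translation":[0,0,0],"twist":[0,0,0]}]'

```text
clock: 17.5
eef_pos: [418.3, -91.8, 33.3]
tcp_rot: [3.14, 0.0, 1.571]
contact_force: [0.5, -0.9, 0.3]
opening: 1.002
```

Emit:
jog_arm --moves '[{"grip":1,"translation":[0,0,0],"twist":[0,0,0]},{"grip":1,"translation":[0,0,0],"twist":[0,0,0]},{"grip":1,"translation":[0,0,0],"twist":[0,0,0]},{"grip":1,"translation":[0,0,0],"twist":[0,0,0]},{"grip":1,"translation":[0,0,0],"twist":[0,0,0]},{"grip":1,"translation":[0,0,0],"twist":[0,0,0]},{"grip":1,"translation":[0,0,0],"twist":[0,0,0]},{"grip":1,"translation":[0,0,0],"twist":[0,0,0]}]'

```text
clock: 18.17
eef_pos: [417.6, -91.9, 33.0]
tcp_rot: [3.141, 0.0, 1.571]
contact_force: [-2.6, -1.2, 9.8]
opening: 0.432
```

Emit:
jog_arm --moves '[{"grip":1,"translation":[0,0,-0.005],"twist":[0,0,0]},{"grip":1,"translation":[0,0,-0.015],"twist":[0,0,0]},{"grip":1,"translation":[0,0,-0.03],"twist":[0,0,0]},{"grip":1,"translation":[0,0,-0.03],"twist":[0,0,0]},{"grip":1,"translation":[0,0,-0.03],"twist":[0,0,0]},{"grip":1,"translation":[0,0,-0.03],"twist":[0,0,0]},{"grip":1,"translation":[0,0,-0.01],"twist":[0,0,0]},{"grip":1,"translation":[0,0,0],"twist":[0,0,0]},{"grip":1,"translation":[0,0,0],"twist":[0,0,0]}]'

```text
clock: 18.92
eef_pos: [417.2, -91.8, 182.1]
tcp_rot: [3.141, 0.0, 1.571]
contact_force: [0.3, -0.3, -1.4]
opening: 0.435
```

Emit:
jog_arm --moves '[{"grip":1,"translation":[0.02,0.003,0],"twist":[0,0,0]},{"grip":1,"translation":[0.035,0.006,0],"twist":[0,0,0]},{"grip":1,"translation":[0.035,0.006,0],"twist":[0,0,0]},{"grip":1,"translation":[0.035,0.006,0],"twist":[0,0,0]},{"grip":1,"translation":[0.035,0.006,0],"twist":[0,0,0]},{"grip":1,"translation":[0.035,0.006,0],"twist":[0,0,0]},{"grip":1,"translation":[0.035,0.006,0],"twist":[0,0,0]},{"grip":1,"translation":[0.035,0.006,0],"twist":[0,0,0]},{"grip":1,"translation":[0.035,0.006,0],"twist":[0,0,0]},{"grip":1,"translation":[0.03,0.006,0],"twist":[0,0,0]}]'

```text
clock: 19.75
eef_pos: [473.0, 240.0, 179.6]
tcp_rot: [-3.138, 0.001, 1.571]
contact_force: [0.6, -0.1, -0.4]
opening: 0.432
```

Emit:
jog_arm --moves '[{"grip":1,"translation":[0.016,0.003,0],"twist":[0,0,0]},{"grip":1,"translation":[0,0,0],"twist":[0,0,0]},{"grip":1,"translation":[0,0,0],"twist":[0,0,0]},{"grip":1,"translation":[0,0,0.04],"twist":[0,0,0]},{"grip":1,"translation":[0,0,0.04],"twist":[0,0,0]},{"grip":1,"translation":[0,0,0.02],"twist":[0,0,0]},{"grip":1,"translation":[0,0,0],"twist":[0,0,0]},{"grip":1,"translation":[0,0,0],"twist":[0,0,0]},{"grip":1,"translation":[0,0,0],"twist":[0,0,0]}]'

```text
clock: 20.5
eef_pos: [477.9, 253.6, 83.3]
tcp_rot: [3.141, -0.0, 1.57]
contact_force: [0.4, 0.3, 0.9]
opening: 0.43
```

Run:
```python
from h import *
c,im,d=grab('wrist'); cv2.imwrite('pics/w6.png',im[:,:,::-1])
```

```text
(no output)
```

View pics/w6.png

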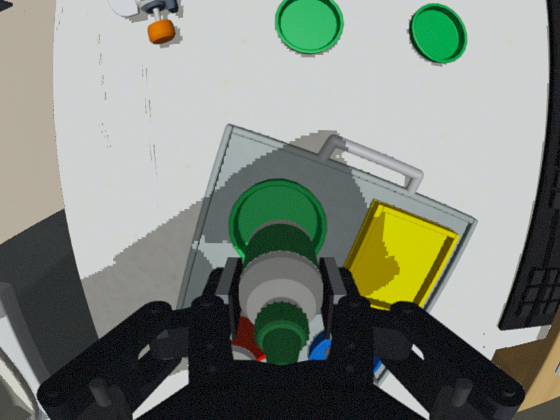

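The green bottle hangs over the tray's green cup at (278,222). The two small cups at the top are left alone.

Emit:
jog_arm --moves '[{"grip":1,"translation":[0,0,0.015],"twist":[0,0,0]},{"grip":1,"translation":[0,0,0.015],"twist":[0,0,0]},{"grip":1,"translation":[0,0,0.006],"twist":[0,0,0]},{"grip":1,"translation":[0,0,0.003],"twist":[0,0,0]},{"grip":1,"translation":[0,0,0.002],"twist":[0,0,0]},{"grip":1,"translation":[0,0,0],"twist":[0,0,0]},{"grip":1,"translation":[0,0,0],"twist":[0,0,0]},{"grip":1,"translation":[0,0,0],"twist":[0,0,0]}]'

```text
clock: 21.22
eef_pos: [477.9, 254.5, 42.1]
tcp_rot: [3.14, -0.001, 1.571]
contact_force: [-0.2, -0.6, 2.8]
opening: 0.43
```

Emit:
jog_arm --moves '[{"grip":0,"translation":[0,0,0],"twist":[0,0,0]},{"grip":-1,"translation":[0,0,0],"twist":[0,0,0]},{"grip":-1,"translation":[0,0,0],"twist":[0,0,0]},{"grip":-1,"translation":[0,0,0],"twist":[0,0,0]},{"grip":-1,"translation":[0,0,0],"twist":[0,0,0]},{"grip":-1,"translation":[0,0,0],"twist":[0,0,0]},{"grip":-1,"translation":[0,0,-0.01],"twist":[0,0,0]},{"grip":-1,"translation":[0,0,-0.035],"twist":[0,0,0]},{"grip":-1,"translation":[0,0,-0.035],"twist":[0,0,0]},{"grip":-1,"translation":[0,0,-0.035],"twist":[0,0,0]}]'

```text
clock: 22.05
eef_pos: [476.8, 254.0, 158.0]
tcp_rot: [-3.141, 0.0, 1.571]
contact_force: [0.3, 0.2, 0.4]
opening: 1.0
```

Emit:
jog_arm --moves '[{"grip":-1,"translation":[0,0,-0.03],"twist":[0,0,0]},{"grip":-1,"translation":[-0.02,-0.002,0],"twist":[0,0,0]},{"grip":-1,"translation":[-0.035,-0.004,0],"twist":[0,0,0]},{"grip":-1,"translation":[-0.04,-0.004,0],"twist":[0,0,0]},{"grip":-1,"translation":[-0.04,-0.004,0],"twist":[0,0,0]},{"grip":-1,"translation":[-0.04,-0.004,0],"twist":[0,0,0]},{"grip":-1,"translation":[-0.04,-0.004,0],"twist":[0,0,0]},{"grip":-1,"translation":[-0.04,-0.005,0],"twist":[0,0,0]},{"grip":-1,"translation":[-0.04,-0.005,0],"twist":[0,0,0]},{"grip":-1,"translation":[-0.04,-0.005,0],"twist":[0,0,0]}]'

```text
clock: 22.88
eef_pos: [439.7, -82.5, 187.2]
tcp_rot: [3.141, 0.0, 1.571]
contact_force: [0.6, -0.6, -0.9]
opening: 0.997
```

Emit:
jog_arm --moves '[{"grip":-1,"translation":[-0.04,-0.005,0],"twist":[0,0,0]},{"grip":-1,"translation":[-0.04,-0.005,0],"twist":[0,0,0]},{"grip":-1,"translation":[-0.035,-0.005,0],"twist":[0,0,0]},{"grip":-1,"translation":[-0.02,-0.002,0],"twist":[0,0,0]},{"grip":-1,"translation":[-0.013,-0.001,0],"twist":[0,0,0]},{"grip":-1,"translation":[0,0,0],"twist":[0,0,-0.12]},{"grip":-1,"translation":[0,0,0],"twist":[0,0,-0.12]},{"grip":-1,"translation":[0,0,0],"twist":[0,0,-0.12]},{"grip":-1,"translation":[0,0,0],"twist":[0,0,-0.12]},{"grip":-1,"translation":[0,0,0],"twist":[0,0,-0.12]}]'

```text
clock: 23.72
eef_pos: [422.2, -228.9, 187.0]
tcp_rot: [3.141, 0.0, 2.176]
contact_force: [-0.1, -0.3, -0.3]
opening: 0.994
```

Emit:
jog_arm --moves '[{"grip":-1,"translation":[0,0,0],"twist":[0,0,0]},{"grip":-1,"translation":[0,0,0],"twist":[0,0,0]},{"grip":-1,"translation":[0,0,0],"twist":[0,0,0]}]'

```text
clock: 23.97
eef_pos: [422.3, -228.7, 186.6]
tcp_rot: [3.141, 0.0, 2.167]
contact_force: [-0.2, -1.0, -0.0]
opening: 0.999
```

Run:
```python
from h import *
c,im,d=grab('wrist'); cv2.imwrite('pics/w7.png',im[:,:,::-1])
s=r.sense();print(np.round(s['eef_pos'],1),np.degrees(s['tcp_rot']))
H=hsv(im)
m=((H[...,0]>=22)&(H[...,0]<=34)&(H[...,1]>130)&(H[...,2]>185)).astype(np.uint8); m[:150]=0;m[330:]=0;m[:,:200]=0;m[:,380:]=0
cs,_=cv2.findContours(m,cv2.RETR_EXTERNAL,cv2.CHAIN_APPROX_NONE);k=max(cs,key=cv2.contourArea)[:,0]
P=wray(c,k,70)[:,:2].astype(np.float32);print(len(k),cv2.minAreaRect(P))
c,im,d=grab('scene'); cv2.imwrite('pics/s4.png',cv2.resize(im[120:300,180:360],None,fx=3.3,fy=3.3)[:,:,::-1])
```

```text
[ 422.3 -228.7  186.6] [1.79993312e+02 1.18835746e-02 1.24193180e+02]
1 ((397.9808654785156, -234.65548706054688), (0.0, 0.0), 0.0)
```

View pics/w7.png

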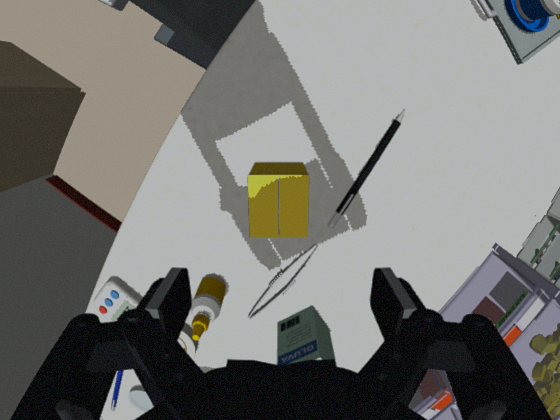

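View pics/s4.png

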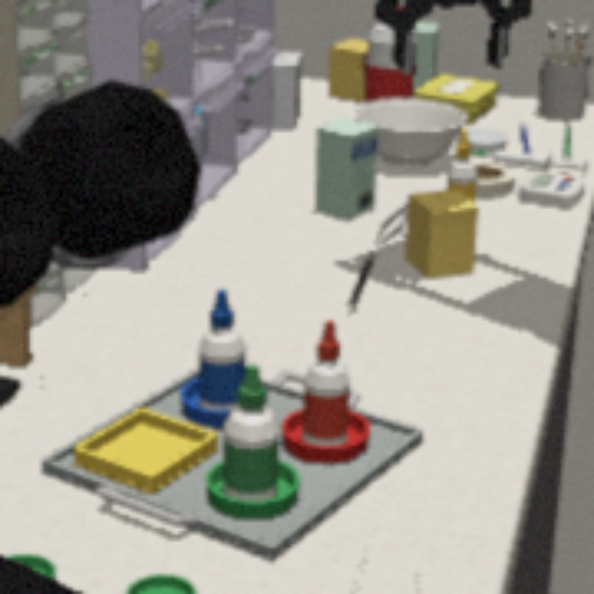

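The wrist view shows the carton top with corners at about (248,174), (309,174), (308,237) and (250,237), square to the jaws. The scene view shows all three bottles standing in their cups.

Run:
```python
from h import *
c,im,d=pickle.load(open('wrist.pkl','rb'))
P=wray(c,[(248,174.5),(309.5,174.5),(308.5,237),(249.5,237)],70); print(np.round(P,1),P.mean(0))
e=P[1]-P[0]; f=P[2]-P[1]; print(np.linalg.norm(e),np.degrees(np.arctan2(e[1],e[0])),np.linalg.norm(f),np.degrees(np.arctan2(f[1],f[0])))
```

```text
[[ 386.8 -220.4   70. ]
 [ 428.2 -192.4   70. ]
 [ 459.2 -237.2   70. ]
 [ 417.2 -265.6   70. ]] [ 422.83741446 -228.88701555   70.        ]
49.909340868907705 34.10378957849652 54.46520632364597 -55.279716176618166
```

Emit:
jog_arm --moves '[{"grip":-1,"translation":[0,0,0.03],"twist":[0,0,0]},{"grip":-1,"translation":[0,0,0.035],"twist":[0,0,0]},{"grip":-1,"translation":[0,0,0.035],"twist":[0,0,0]},{"grip":-1,"translation":[0,0,0.035],"twist":[0,0,0]},{"grip":-1,"translation":[0,0,0.02],"twist":[0,0,0]},{"grip":-1,"translation":[0,0,0.01],"twist":[0,0,0]},{"grip":-1,"translation":[0,0,0],"twist":[0,0,0]},{"grip":-1,"translation":[0,0,0],"twist":[0,0,0]},{"grip":-1,"translation":[0,0,0],"twist":[0,0,0]}]'

```text
clock: 24.82
eef_pos: [423.3, -229.3, 22.6]
tcp_rot: [3.141, 0.002, 2.17]
contact_force: [-0.7, -1.2, 0.2]
opening: 0.998
```

Emit:
jog_arm --moves '[{"grip":1,"translation":[0,0,0],"twist":[0,0,0]},{"grip":1,"translation":[0,0,0],"twist":[0,0,0]},{"grip":1,"translation":[0,0,0],"twist":[0,0,0]},{"grip":1,"translation":[0,0,0],"twist":[0,0,0]},{"grip":1,"translation":[0,0,0],"twist":[0,0,0]},{"grip":1,"translation":[0,0,0],"twist":[0,0,0]},{"grip":1,"translation":[0,0,0],"twist":[0,0,0]},{"grip":1,"translation":[0,0,0],"twist":[0,0,0]}]'

```text
clock: 25.48
eef_pos: [422.9, -229.1, 22.3]
tcp_rot: [3.141, 0.001, 2.171]
contact_force: [-1.1, 0.2, 9.7]
opening: 0.579
```

Emit:
jog_arm --moves '[{"grip":1,"translation":[0,0,-0.005],"twist":[0,0,0]},{"grip":1,"translation":[0,0,-0.015],"twist":[0,0,0]},{"grip":1,"translation":[0,0,-0.03],"twist":[0,0,0]},{"grip":1,"translation":[0,0,-0.03],"twist":[0,0,0]},{"grip":1,"translation":[0,0,-0.03],"twist":[0,0,0]},{"grip":1,"translation":[0,0,-0.03],"twist":[0,0,0]},{"grip":1,"translation":[0,0,-0.02],"twist":[0,0,0]},{"grip":1,"translation":[0,0,0],"twist":[0,0,0]},{"grip":1,"translation":[0,0,0],"twist":[0,0,0]}]'

```text
clock: 26.23
eef_pos: [422.8, -229.1, 182.6]
tcp_rot: [3.14, 0.003, 2.171]
contact_force: [-0.9, 0.2, -0.7]
opening: 0.582
```

Emit:
jog_arm --moves '[{"grip":1,"translation":[0,0,0],"twist":[0,0,0.12]},{"grip":1,"translation":[0,0,0],"twist":[0,0,0.12]},{"grip":1,"translation":[0,0,0],"twist":[0,0,0.12]},{"grip":1,"translation":[0,0,0],"twist":[0,0,0.12]},{"grip":1,"translation":[0,0,0],"twist":[0,0,0.12]},{"grip":1,"translation":[0.02,0.006,0],"twist":[0,0,0]},{"grip":1,"translation":[0.035,0.011,0],"twist":[0,0,0]},{"grip":1,"translation":[0.035,0.011,0],"twist":[0,0,0]},{"grip":1,"translation":[0.035,0.011,0],"twist":[0,0,0]},{"grip":1,"translation":[0.035,0.011,0],"twist":[0,0,0]}]'

```text
clock: 27.07
eef_pos: [471.3, -67.1, 179.8]
tcp_rot: [-3.139, -0.0, 1.57]
contact_force: [1.0, -0.2, -1.3]
opening: 0.585
```

Emit:
jog_arm --moves '[{"grip":1,"translation":[0.035,0.011,0],"twist":[0,0,0]},{"grip":1,"translation":[0.035,0.011,0],"twist":[0,0,0]},{"grip":1,"translation":[0.035,0.011,0],"twist":[0,0,0]},{"grip":1,"translation":[0.035,0.011,0],"twist":[0,0,0]},{"grip":1,"translation":[0.035,0.011,0],"twist":[0,0,0]},{"grip":1,"translation":[0.035,0.011,0],"twist":[0,0,0]},{"grip":1,"translation":[0.035,0.011,0],"twist":[0,0,0]},{"grip":1,"translation":[0.03,0.01,0],"twist":[0,0,0]},{"grip":1,"translation":[0.016,0.008,0],"twist":[0,0,0]},{"grip":1,"translation":[0,0,0],"twist":[0,0,0]}]'

```text
clock: 27.9
eef_pos: [567.6, 225.4, 179.3]
tcp_rot: [-3.14, -0.0, 1.573]
contact_force: [0.0, -0.7, -1.2]
opening: 0.584
```

Emit:
jog_arm --moves '[{"grip":1,"translation":[0,0,0],"twist":[0,0,0.113]},{"grip":1,"translation":[0,0,0],"twist":[0,0,0.113]},{"grip":1,"translation":[0,0,0],"twist":[0,0,0.113]},{"grip":1,"translation":[0,0,0],"twist":[0,0,0]},{"grip":1,"translation":[0,0,0],"twist":[0,0,0]},{"grip":1,"translation":[0,0,0],"twist":[0,0,0]}]'

```text
clock: 28.4
eef_pos: [566.8, 221.6, 180.5]
tcp_rot: [-3.141, 0.001, 1.235]
contact_force: [0.5, 0.5, -1.1]
opening: 0.577
```

Run:
```python
from h import *
c,im,d=grab('wrist'); cv2.imwrite('pics/w8.png',im[:,:,::-1])
s=r.sense();print(np.round(s['eef_pos'],1),np.degrees(s['tcp_rot']))
```

```text
[566.9 221.8 180.8] [-1.79961735e+02  3.70570189e-02  7.07326647e+01]
```

View pics/w8.png

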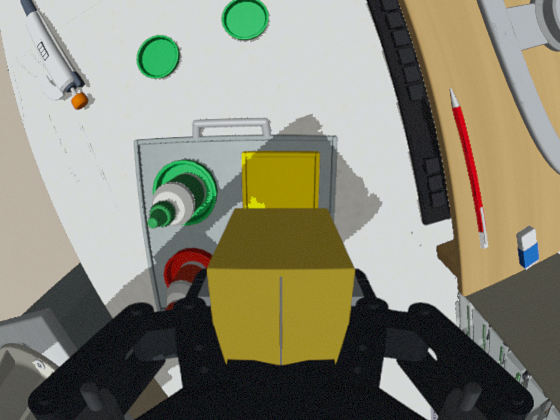

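Emit:
jog_arm --moves '[{"grip":1,"translation":[0,0.001,0.03],"twist":[0,0,0]},{"grip":1,"translation":[0,0,0.035],"twist":[0,0,0]},{"grip":1,"translation":[0,0,0.035],"twist":[0,0,0]},{"grip":1,"translation":[0,0,0.02],"twist":[0,0,0]},{"grip":1,"translation":[0,0,0],"twist":[0,0,0]},{"grip":1,"translation":[0,0,0],"twist":[0,0,0]},{"grip":1,"translation":[0,0,0],"twist":[0,0,0]}]'

```text
clock: 29.03
eef_pos: [569.2, 222.2, 62.6]
tcp_rot: [3.14, -0.001, 1.233]
contact_force: [0.4, -0.4, -0.7]
opening: 0.579
```

Run:
```python
from h import *
c,im,d=grab('wrist'); cv2.imwrite('pics/w9.png',im[:,:,::-1])
s=r.sense();print(np.round(s['eef_pos'],1),np.degrees(s['tcp_rot']))
c,im,d=grab('scene'); cv2.imwrite('pics/s5.png',cv2.resize(im[120:300,180:360],None,fx=3.3,fy=3.3)[:,:,::-1])
```

```text
[569.6 222.4  63.1] [ 1.79876678e+02 -1.05132826e-01  7.06109107e+01]
```

View pics/w9.png

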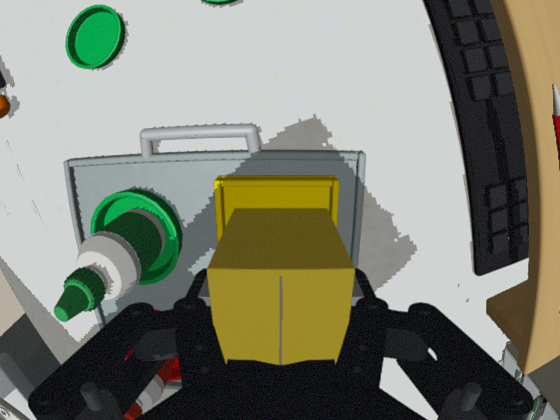

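View pics/s5.png

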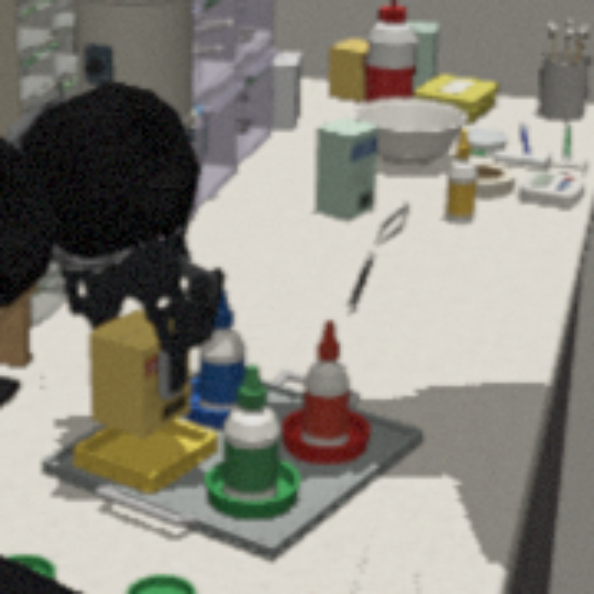

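The carton is over the yellow pocket, with its edges parallel and centred to about 1 mm. Lowering.

Emit:
jog_arm --moves '[{"grip":1,"translation":[0,-0.001,0.01],"twist":[0,0,0]},{"grip":1,"translation":[0,0,0.01],"twist":[0,0,0]},{"grip":1,"translation":[0,0,0.005],"twist":[0,0,0]},{"grip":1,"translation":[0,0,0.003],"twist":[0,0,0]},{"grip":1,"translation":[0,0,0.002],"twist":[0,0,0]},{"grip":1,"translation":[0,0,0],"twist":[0,0,0]},{"grip":1,"translation":[0,0,0],"twist":[0,0,0]},{"grip":1,"translation":[0,0,0],"twist":[0,0,0]}]'

```text
clock: 29.8
eef_pos: [566.9, 222.1, 31.4]
tcp_rot: [-3.141, 0.001, 1.232]
contact_force: [-3.8, -1.1, 5.6]
opening: 0.579
```

Emit:
jog_arm --moves '[{"grip":-0.5,"translation":[0,0,0],"twist":[0,0,0]},{"grip":-1,"translation":[0,0,0],"twist":[0,0,0]},{"grip":-1,"translation":[0,0,0],"twist":[0,0,0]},{"grip":-1,"translation":[0,0,0],"twist":[0,0,0]},{"grip":-1,"translation":[0,0,0],"twist":[0,0,0]},{"grip":-1,"translation":[0,0,-0.01],"twist":[0,0,0]},{"grip":-1,"translation":[0,0,-0.035],"twist":[0,0,0]},{"grip":-1,"translation":[0,0,-0.035],"twist":[0,0,0]},{"grip":-1,"translation":[0,0,-0.035],"twist":[0,0,0]},{"grip":-1,"translation":[0,0,-0.035],"twist":[0,0,0]}]'

```text
clock: 30.63
eef_pos: [567.0, 222.1, 183.6]
tcp_rot: [3.141, -0.0, 1.232]
contact_force: [0.6, 0.3, -0.1]
opening: 1.0
```

Emit:
jog_arm --moves '[{"grip":-1,"translation":[0,0,-0.03],"twist":[0,0,0]},{"grip":-1,"translation":[-0.035,-0.015,-0.01],"twist":[0,0,0]},{"grip":-1,"translation":[-0.035,-0.015,-0.01],"twist":[0,0,0]},{"grip":-1,"translation":[-0.035,-0.015,0],"twist":[0,0,0]},{"grip":-1,"translation":[-0.035,-0.015,0],"twist":[0,0,0]},{"grip":-1,"translation":[-0.035,-0.015,0],"twist":[0,0,0]},{"grip":-1,"translation":[-0.035,-0.015,0],"twist":[0,0,0]},{"grip":-1,"translation":[-0.035,-0.015,0],"twist":[0,0,0]},{"grip":-1,"translation":[-0.02,-0.01,0],"twist":[0,0,0]},{"grip":-1,"translation":[0,0,0],"twist":[0,0,0]}]'

```text
clock: 31.47
eef_pos: [367.2, 8.5, 231.6]
tcp_rot: [-3.141, 0.001, 1.23]
contact_force: [-0.0, 0.2, -0.7]
opening: 0.997
```

Run:
```python
from h import *
c,im,d=grab('scene'); cv2.imwrite('pics/s6.png',cv2.resize(im[120:300,180:360],None,fx=3.3,fy=3.3)[:,:,::-1])
c,im,d=grab('top'); cv2.imwrite('pics/t6.png',cv2.resize(im[160:270,140:430],None,fx=2.7,fy=2.7,interpolation=cv2.INTER_CUBIC)[:,:,::-1])
X=unproj(c,d)
for n,p,z0 in(('red',(445,164),109),('blue',(536,132),109),('green',(477,254),109),('carton',(568,222),79),('ybot',(422,-366),100),('mint',(543,-354),95)):
    m=(np.hypot(X[...,0]-p[0],X[...,1]-p[1])<30)&(d>0)&(X[...,2]>40)
    q=X[m]; t=q[q[:,2]>np.percentile(q[:,2],80)] if len(q) else q
    print(n,len(q),np.round(np.median(q,0),1),'top pts',np.round(np.mean(t,0),1),'zmax',np.round(np.percentile(q[:,2],98),1))
```

```text
red 113 [442.4 161.2  70.8] top pts [444.3 163.4 101.4] zmax 109.5
blue 130 [531.7 129.5  73. ] top pts [535.1 131.6  99.4] zmax 110.5
green 147 [474.7 249.2  71.3] top pts [478.3 252.3  99.4] zmax 109.9
carton 316 [566.1 221.5  79.5] top pts [566.6 222.5  84.8] zmax 86.2
ybot 93 [ 422.4 -364.8   62.7] top pts [ 424.  -367.1   90.7] zmax 98.5
mint 334 [ 539.9 -352.9   94.5] top pts [ 545.  -358.2  100.3] zmax 102.2
```

View pics/s6.png

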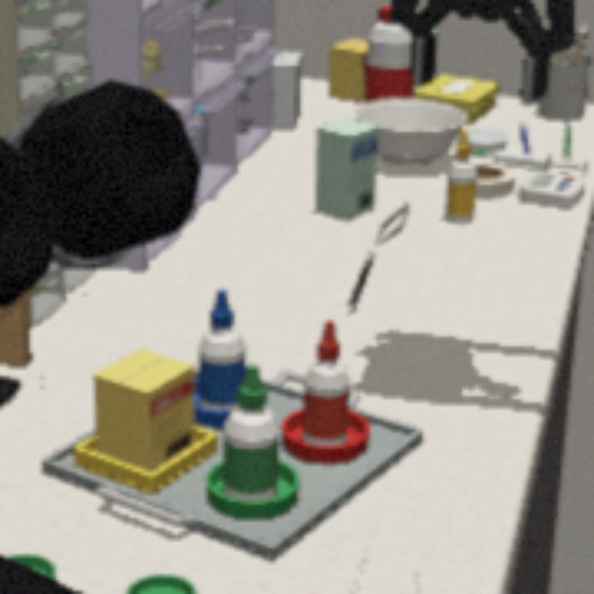

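View pics/t6.png

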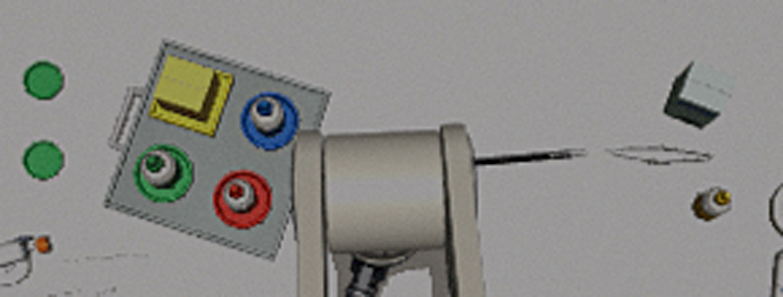

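All four stand seated, with tops at 109 mm for the bottles and 79 mm for the carton. The look-alikes have not moved and the gripper is clear. Handing in.

```bash
python3 -c "
from rig import r
print(r.sense()['clock'],r.sign_off())"
```

```text
the job is handed in; nothing more can be done
31.5667 None
```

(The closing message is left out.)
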